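# Shuttle a routing pallet past its spring catch and lock it

### The arm

A 6-joint arm with a two-finger parallel gripper is mounted at the origin on the work surface. World frame = base frame: x ahead of the robot, y to its left, z up, the work surface at z = 0. Lengths are in m, angles in rad, forces in N, time in s.
With the tool pointing down it reaches from about 0.275 to 0.75 m from the base axis. Payload 10.2 kg.
Tool frame: the origin (TCP) lies midway between the tips of the shut fingers; the grasp point (between the pads) lies 19 mm behind it (env.hold_point_z is the distance from the TCP to the grasp point, in m); z points along the fingers, y is the line along which they close (so a half turn about z gives the same grasp; the last joint's range is limited). The gripper opens to 85 mm and grips with 20 to 120 N. Pads are 22 mm wide; open, the fingers measure 114 mm over their backs; the gripper's body (76 mm by 85 mm) begins 54 mm behind the grasp point. The pads swing forward as they close: fully open they stand 13 mm farther back than shut.
Start: joints at [0.945, 0.313, 1.498, -0, 1.331, -0.223], TCP at [0.206, 0.483, 0.202] pointing down, gripper open.
Joint ranges: [-2.94, 2.94], [-0.97, 2.17], [0.19, 2.56], [-1.23, 4.37], [0.02, 3.11], [-2.88, 2.88]. Speed limits (rad/s): [2.39, 2.39, 3.01, 3.14, 3.14, 3.14].

### API

Orientations are given as a unit quaternion [x, y, z, w].
In Python, from bench import env, kinematics, monitor, eyes, job gives the robot as it stands. The module is installed in compiled form; this text tells all that it offers. Calls block until the motion is done:
- env.reach(position, orientation): joint-space move of the TCP to a pose.
- env.movel(position, velocity=0.15, frame=None, guard=None): straight line of the TCP; frame=None keeps the orientation; velocity is the mean speed in m/s. With guard (N) it stops when the force on the tool has changed by that much, and returns True; else False.
- env.set_joints(angles): joint-space move.
- env.release() and env.close_gripper(effort=None): open the fingers fully, or close them until they stop; effort is the grip in N (None keeps the last).
- env.hold(seconds).
- kinematics.ik(position, orientation): joint angles nearest the present ones, or None.
- monitor.sense(): the state.
- eyes.grab_frame(name): name is "scene" or "top" or "wrist"; returns a dict with "frame" (384x512x3 uint8, red, green, blue), "mtx" (3x3 intrinsics, pixels), "view" (4x4, takes a point from world to camera coordinates). Camera axes: x right, y down, z forward; pixel columns grow to the right and rows downward; lengths in m; the calibration is good to about 2 mm. A picture is of the moment at which its call begins. There is no depth.
A pose or a line that the arm cannot do raises env.MotionError and nothing moves.
- job.hand_in(): hands the job in; it is judged then, once.
The state is a dict: "clock": time; "joints": joint angles; "qvel": joint speeds; "joint_efforts": joint torques, N m; "position": TCP position; "ee_rot": TCP orientation; "contact_force": force on the tool from outside, world axes, zero at the start; "ft_torque": the same for the moment, N m; "finger_gap": opening from 0.0 (shut) to 1.0 (fully open); "gripper_force": force on a finger pad.
Only numpy, scipy, OpenCV 4.12 (cv2) and the standard library are available. Lean on these libraries where they do the work, as an engineer would, in place of code of your own. Each camera call takes 0.05 s, during which the arm holds its last target. There are 200 camera calls.

### The job

Load the router pallet: with the fingertips hold the red spring plate pressed down so that the yellow tongue sinks out of the way, and while keeping it down push the pallet by its blue push arm along the track until it meets the blue end stop. Then lift off, so that the tongue springs up behind the pallet and locks it in. Only press and push, lifting nothing, and leave the glue, jar, offcut and tape measure where they are.

Things in the scene. Friction and masses are not known exactly. Their poses are not given: they have to be found in the camera images.
- track: Fixed loading track, grey base 168 x 410 mm, 22 mm thick (its top, the channel floor, is 22 mm above the table). Origin: on the table under the tongue, on the channel's centre line. y: sliding direction (pallet goes to +y); x: across, towards the red plate; z up. Aluminium rails (outer faces at x = -44.5 and +44.5 mm, 41 mm above the table) with lips hold the pallet down: it can only slide.
- end_stop (a point): Face of the blue end stop, 39 mm above the table, at y = +156 mm of the track; the stop is 75 mm wide, 56 mm high above the table. The pallet's front end meets it with the pallet's origin at y = +86 mm of the track.
- pallet: Loose pallet in the channel: black foot 72 (x) x 140 (y) x 12 mm, brown deck, pale wooden blank on top up to 53 mm above the underside; 0.4 to 0.75 kg. Origin: centre of the underside; axes as the track's. It starts with its front (+y) end 10 to 50 mm short of the tongue. Its blue push arm reaches out over the red plate: x = 20 to 88, y = 14 to 26 mm, 53 to 77 mm above the table.
- push_arm (a point): On the rear (-y) face of the pallet's blue push arm, half-way up it (65 mm above the table), over the middle of the red plate's width: the spot to push towards the track's +y. The arm's underside is 5 mm above the unpressed plate. Pushing takes about 2 to 10 N. Axes as the pallet's.
- catch (a joint): How far the catch is pressed (m): 0 at rest, 0.016 fully down. Red plate and yellow tongue are one part and go straight down together wherever the plate is pressed: 3 N to start, about 7 N to bottom; it springs back. Pressed 0.010 or more the tongue is out of the pallet's way (0.011 to 0.015 is good). A pallet over it keeps it down. It can rise once the pallet's origin is past y = +78 mm of the track.
- tongue (a point): Top centre of the yellow tongue, at x = 0, y = 0 of the track: a bar across the channel, 16 mm wide along y (-8 to +8 mm), standing 10 mm above the channel floor at rest, 32 mm above the table, where it blocks the pallet. Goes down with the plate.
- plate_top (a point): Top centre of the red press plate, 48 mm above the table at rest; goes down with the catch. Plate: 40 mm (track x) by 270 mm (track y), 8 mm thick, beside the channel; centre line at x = +68 mm of the track, from y = -170 to +100 mm, so that a fingertip can stay on it for the whole slide. Axes as the track's.
- glue: Bystander: white glue bottle with orange cap, 52 mm across, 120 mm tall, origin at the centre of its underside.
- screws: Bystander: glass screw jar, 60 mm across, 65 mm tall, origin at the centre of its underside.
- offcut: Bystander: wooden offcut 45 x 75 x 32 mm high, origin at the centre of its underside.
- tape: Bystander: yellow tape measure 60 x 34 x 58 mm high, origin at the centre of its underside.
There are look-alikes about, which are no part of the job. What is shaped like the pallet but orange is not meant.

How it is judged:
On the way, in this order (a step that is already met when the one before it is completed fails the run):
1. the fingers hold the catch down while the pallet is still in front of the tongue (value of joint catch above 0.009 m and contact force between the fingers and catch above 0.5 N and y of pallet in the frame of track below -0.07 m), for 0.1 s.
2. the pallet is part way across the tongue with the fingers still holding the catch down (value of joint catch above 0.008 m and contact force between the fingers and catch above 0.5 N and y of pallet in the frame of track between -0.05 and 0.07 m), for 0.1 s.
3. the pallet has come up to the end stop with the fingers still holding the catch down (value of joint catch above 0.006 m and contact force between the fingers and catch above 0.5 N and y of pallet in the frame of track above 0.079 m), for 0.1 s.
At the end, for the whole second after the job is handed in: The pallet rests flat in the track at the end stop (its origin within 8.5 mm of the stopped position, y = +86 mm), and the tongue has sprung fully up behind it (catch joint below 0.002) (y of pallet in the frame of track above 0.0775 m and z of pallet in the frame of track below 0.025 m and value of joint catch below 0.002 m and linear speed of pallet below 0.01 m/s); the robot touches nothing.
It fails at once if the pallet is lifted or prised up in its track (z of pallet in the frame of track above 0.028 m or angle between pallet's own z axis and vertical above 0.1 rad).
It fails at once if a bystander is moved by more than 20 mm (distance of any of glue, screws, offcut, tape from where it was at the start of the episode above 0.02 m).
It also fails if it takes over 43 s, if anything falls off the work surface, if the arm or the gripper's body presses on something with over 40 N, if the wrist force passes 120 N, or if a joint passes its speed limit or range.

## Working session

There is one attempt and no reset: what is moved stays moved. The work goes in short steps, each a Python script; the robot and the scene stay as the last script left them, time stands still between calls to the robot, and variables do not carry over. Pictures are saved under pics/ and viewed, at most 12 in all, crops included, and the job is handed in when it is done.

```bash
mkdir -p pics; python3 - <<'E'
from bench import env, kinematics, monitor, eyes, job
import cv2, pickle
fs={}
for n in("scene","top"):
    f=eyes.grab_frame(n); fs[n]=f
    cv2.imwrite(f"pics/{n}0.png",f["frame"][:,:,::-1])
pickle.dump(fs,open("f0.pkl","wb"))
s=monitor.sense();print(s["clock"],s["position"],s["ee_rot"])
print(fs["top"]["mtx"],fs["top"]["view"])
E
```

```text
0.1 [0.20565728 0.48277316 0.20180388] [ 2.00032845e-01  9.79789033e-01 -5.10270771e-04 -2.24595544e-04]
[[404.60201814   0.         256.71410479]
 [  0.         404.60201814 190.74909931]
 [  0.           0.           1.        ]] [[-0.02649262 -0.99940445 -0.02211091  0.03380548]
 [-0.99259021  0.02892301 -0.11801749  0.55273049]
 [ 0.11858672  0.01882048 -0.99276532  0.82106436]
 [ 0.          0.          0.          1.        ]]
```

View pics/top0.png

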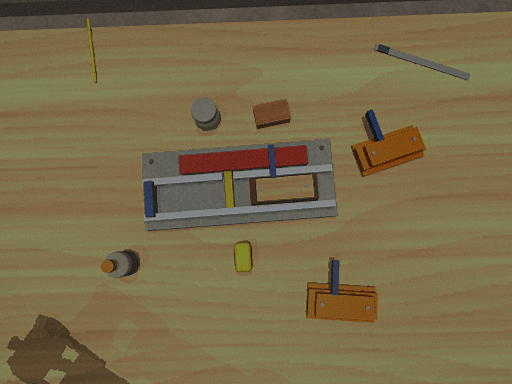

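View pics/scene0.png

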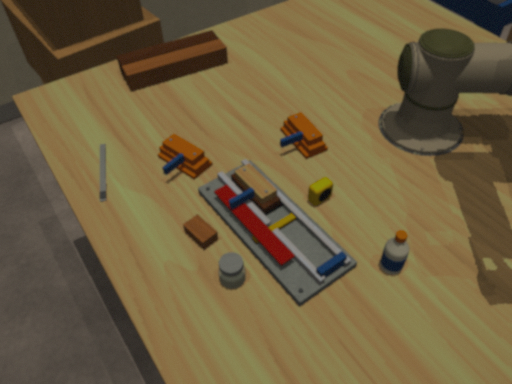

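The top view shows the real track at the centre: red plate (180–308, 150–172), yellow tongue (229, 188), blue end stop on the left (149, 198) and push arm (272, 160). The orange look-alikes are to the right. The scene view confirms this layout, so track +y is roughly world +y. Next I'll measure from the top view.

```bash
cat > h.py <<'E'
import cv2, numpy as np
def cast(f,px,z):
    K,V=f["mtx"],np.array(f["view"]); R,t=V[:3,:3],V[:3,3]
    px=np.atleast_2d(px).astype(float); o=-R.T@t
    d=np.c_[px,np.ones(len(px))]@np.linalg.inv(K).T@R
    return (o+d*((z-o[2])/d[:,2])[:,None])
def mask(f,lo,hi,roi):
    h=cv2.cvtColor(f["frame"],cv2.COLOR_RGB2HSV); m=cv2.inRange(h,lo,hi)
    k=np.zeros_like(m); c0,r0,c1,r1=roi; k[r0:r1,c0:c1]=255
    return m&k
def pts(m): return np.argwhere(m)[:,::-1]
E
python3 - <<'E'
import pickle; from h import *
f=pickle.load(open("f0.pkl","rb"))["top"]
def rect(n,m,z):
    w=cast(f,pts(m),z)[:,:2]; r=cv2.minAreaRect((w*1000).astype(np.float32))
    b=cv2.boxPoints(r); print(n,len(w),np.round(r[0],1),np.round(r[1],1),round(r[2],2),b.round(0).tolist()); return r
rr=(140,135,340,232)
m=mask(f,(0,170,90),(8,255,255),(170,140,320,180))|mask(f,(172,170,90),(180,255,255),(170,140,320,180))
rect("plate",m,.048)
rect("arm",mask(f,(100,100,40),(130,255,255),(255,138,290,182)),.077)
rect("stop",mask(f,(100,100,40),(130,255,255),(140,170,160,225)),.056)
rect("tongue",mask(f,(22,150,110),(32,255,255),(220,165,240,212)),.032)
E
```

```text
plate 2114 [619.   45.8] [ 37.6 267.9] 2.89 [[593.0, 179.0], [607.0, -89.0], [645.0, -87.0], [631.0, 181.0]]
arm 173 [608.  -14.2] [66.  10.7] 2.78 [[575.0, -10.0], [575.0, -21.0], [641.0, -18.0], [641.0, -7.0]]
stop 258 [541.  242.1] [72.8 15.7] 3.09 [[504.0, 248.0], [505.0, 232.0], [578.0, 236.0], [577.0, 252.0]]
tongue 247 [560.3  78.3] [76.1 14.8] 2.8 [[522.0, 84.0], [523.0, 69.0], [599.0, 73.0], [598.0, 88.0]]
```

```bash
cat >> h.py <<'E'
from scipy.spatial.transform import Rotation as Rot
th=np.deg2rad(2.9); X=np.array([np.cos(th),np.sin(th),0]); Y=np.array([-np.sin(th),np.cos(th),0]); O=np.array([.5493,.0778,0])
W=lambda x,y,z: O+x*X+y*Y+np.array([0,0,z])
T=lambda p: np.array([(np.array(p)-O)@X,(np.array(p)-O)@Y,p[2]])
Q=[Rot.from_matrix(np.c_[s*Y,s*X,[0,0,-1]]).as_quat() for s in(1,-1)]
E
python3 - <<'E'
from bench import env, kinematics, monitor, eyes, job
from h import *
q0=np.array(monitor.sense()["joints"])
js=[kinematics.ik(W(.068,-.13,.14),q) for q in Q]
print(js)
i=min((i for i in(0,1) if js[i] is not None),key=lambda i:abs(np.array(js[i])-q0).max())
env.close_gripper(20)
env.reach(W(.068,-.13,.14),Q[i])
f=eyes.grab_frame("wrist"); cv2.imwrite("pics/w1.png",f["frame"][:,:,::-1])
s=monitor.sense(); print(s["clock"],T(s["position"]),s["finger_gap"],s["contact_force"])
E
```

```text
[array([-2.64708093e-01,  5.83805223e-01,  1.25589856e+00, -4.44089210e-16,
        1.30188887e+00, -3.15322641e-01]), array([-2.64708093e-01,  5.83805223e-01,  1.25589856e+00, -4.44089210e-16,
        1.30188887e+00,  2.82627001e+00])]
3.3333 [ 0.06807586 -0.12910218  0.14015321] 0.0018979166976570822 [0.71087159 0.46439545 0.30254234]
```

View pics/w1.png

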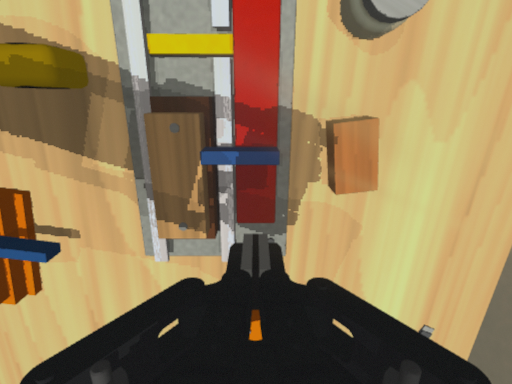

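The wrist view shows the shut fingers (255, 250) lined up with the red plate (235–278), the arm ahead at (240, 157), and nothing in the way. Now a guarded press.

```bash
python3 - <<'E'
from bench import env, kinematics, monitor, eyes, job
from h import *
def st(n):
    s=monitor.sense(); print(n,round(s["clock"],2),T(s["position"]).round(4),np.round(s["contact_force"],1))
env.movel(W(.070,-.13,.060),.08,guard=8); st("above")
for z in(.048,.043,.038,.0350):
    g=env.movel(W(.070,-.13,z),.03,guard=15); st((z,g))
    if g: break
f=eyes.grab_frame("scene"); cv2.imwrite("pics/s2.png",cv2.resize(f["frame"][130:310,160:400,::-1],(720,540)))
E
```

```text
above 4.48 [ 0.0703 -0.1301  0.0606] [ 0.5 -0.2  0.2]
(0.048, False) 5.03 [ 0.07   -0.13    0.0479] [ 0.5 -0.2  0.7]
(0.043, False) 5.35 [ 0.0699 -0.13    0.0428] [ 0.9 -0.5 -0.5]
(0.038, False) 5.67 [ 0.0699 -0.1299  0.0377] [-0.4 -0.9 -0.1]
(0.035, False) 5.92 [ 0.0699 -0.13    0.0348] [-0.4  0.5 -0.1]
```

View pics/s2.png

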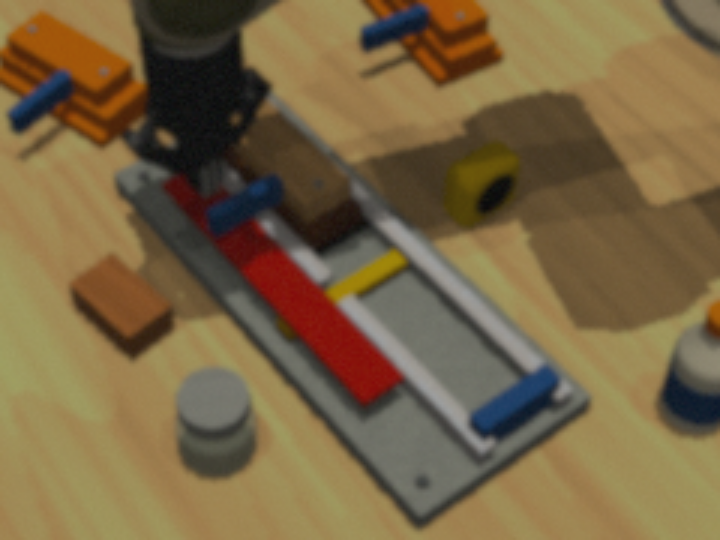

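The scene view shows the fingers (210, 180) just behind the arm. The plate and tongue look unpressed, and no force was felt. I'll keep going down under a small guard to find contact.

```bash
python3 - <<'E'
from bench import env, kinematics, monitor, eyes, job
from h import *
def st(n):
    s=monitor.sense(); print(n,round(s["clock"],2),T(s["position"]).round(4),np.round(s["contact_force"],1),round(s["finger_gap"],3))
f=eyes.grab_frame("wrist"); cv2.imwrite("pics/w3.png",f["frame"][:,:,::-1])
f=eyes.grab_frame("top")
m=mask(f,(22,150,110),(32,255,255),(220,165,240,212)); w=cast(f,pts(m),.032); print("tongue",len(w),w.mean(0))
st("now")
E
```

```text
tongue 235 [0.56179354 0.07872507 0.032     ]
now 6.07 [ 0.07   -0.13    0.0351] [ 0.5 -0.7  0.4] -0.001
```

View pics/w3.png

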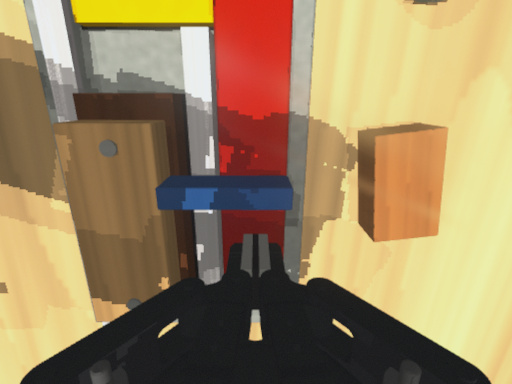

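The wrist view shows the fingertips (255, 240) above the plate (217–292) and just behind the arm (225, 192). They look clear of the plate. Next I'll check the tip projection and go down in small guarded steps.

```bash
python3 - <<'E'
from bench import env, kinematics, monitor, eyes, job
from h import *
def st(n):
    s=monitor.sense(); print(n,round(s["clock"],2),T(s["position"]).round(4),np.round(s["contact_force"],1)); return s
f=eyes.grab_frame("wrist"); p=np.array(monitor.sense()["position"])
for dz in(0,.01,.02):
    c=f["view"]@np.r_[p+[0,0,dz],1]; print((f["mtx"]@c[:3]/c[2])[:2])
for z in(.033,.031,.029,.027,.025,.023,.021):
    g=env.movel(W(.070,-.13,z),.03,guard=3); env.hold(.1); s=st((z,g))
    if g or s["contact_force"][2]>2: break
E
```

```text
[255.43286716 225.88663332]
[255.45705616 232.66152518]
[255.48396306 240.19765031]
(0.033, False) 6.47 [ 0.07  -0.13   0.033] [ 0.3 -0.2 -0.2]
(0.031, False) 6.82 [ 0.07  -0.13   0.031] [ 0.6 -0.4  0.4]
(0.029, False) 7.17 [ 0.07  -0.13   0.029] [-0.1  0.1  0. ]
(0.027, False) 7.52 [ 0.07  -0.13   0.027] [0.5 0.3 0.2]
(0.025, False) 7.87 [ 0.07  -0.13   0.025] [-0.3 -0.1  0. ]
(0.023, False) 8.22 [ 0.07  -0.13   0.023] [-0.9 -0.1  0.2]
(0.021, False) 8.57 [ 0.07  -0.13   0.021] [-0.7  0.5 -0.3]
```

```bash
python3 - <<'E'
from bench import env, kinematics, monitor, eyes, job
from h import *
f=eyes.grab_frame("scene"); a=cv2.resize(f["frame"][165:285,190:350,::-1],(800,600),interpolation=cv2.INTER_CUBIC)
cv2.imwrite("pics/s4.png",a)
f=eyes.grab_frame("wrist"); p=np.array(monitor.sense()["position"])
g=f["frame"][:,250].astype(int)
print([ (r,g[r].tolist()) for r in range(205,262,4)])
E
```

```text
[(205, [39, 58, 88]), (209, [38, 58, 88]), (213, [38, 57, 88]), (217, [38, 59, 89]), (221, [77, 44, 61]), (225, [97, 29, 27]), (229, [96, 27, 27]), (233, [91, 44, 42]), (237, [83, 82, 78]), (241, [82, 82, 78]), (245, [82, 82, 78]), (249, [82, 81, 77]), (253, [84, 82, 79]), (257, [82, 81, 77]), (261, [84, 83, 79])]
```

View pics/s4.png

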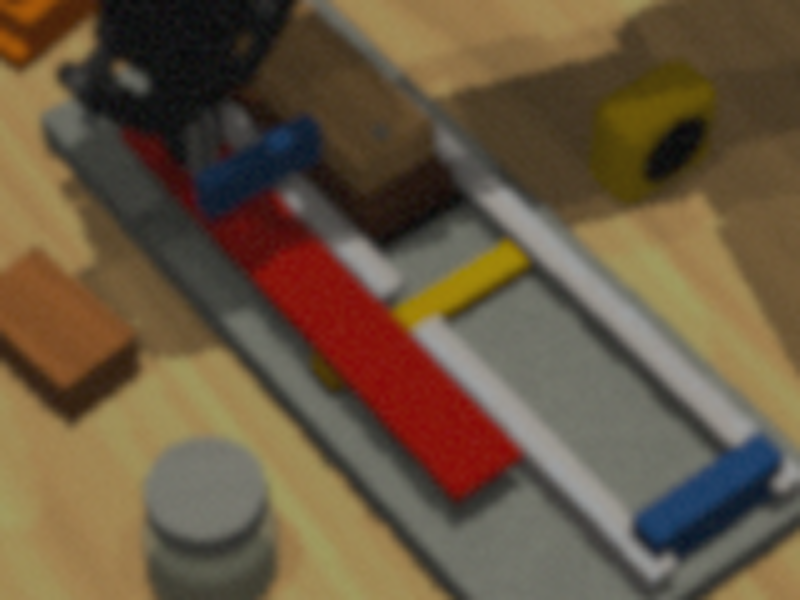

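The scene view shows the plate and tongue still up, with the tips hidden behind the arm (260, 165). In the wrist view the tip edge is at row 235, not 226, so the real tips sit well above the stated TCP. I'll continue down guarded.

```bash
python3 - <<'E'
from bench import env, kinematics, monitor, eyes, job
from h import *
f=eyes.grab_frame("wrist"); p=np.array(monitor.sense()["position"])
for dz in(0,.01,.02,.03,.04):
    c=f["view"]@np.r_[p+.011*Y+[0,0,dz],1]; print(dz,(f["mtx"]@c[:3]/c[2])[:2].round(1))
print("cam",T(-f["view"][:3,:3].T@f["view"][:3,3]).round(3), "axis",f["view"][2,:3].round(3))
for z in np.arange(.019,.004,-.002):
    g=env.movel(W(.070,-.13,z),.03,guard=2.5); env.hold(.1)
    s=monitor.sense(); print(round(z,3),g,round(s["clock"],2),T(s["position"]).round(4),np.round(s["contact_force"],1))
    if g or s["contact_force"][2]>2: break
E
```

```text
0 [255.4 210.8]
0.01 [255.4 216.9]
0.02 [255.4 223.6]
0.03 [255.5 231.3]
0.04 [255.5 239.9]
cam [ 0.07  -0.049  0.192] axis [ 0.016 -0.318 -0.948]
0.019 False 9.07 [ 0.0701 -0.13    0.0191] [ 0.2 -0.3  1.1]
0.017 False 9.42 [ 0.0702 -0.13    0.0172] [ 0.2 -0.8  3.9]
```

```bash
python3 - <<'E'
from bench import env, kinematics, monitor, eyes, job
from h import *
f=eyes.grab_frame("wrist"); s=monitor.sense(); p=T(s["position"]); print(p)
R=f["view"][:3,:3]; o=-R.T@f["view"][:3,3]
g=f["frame"].astype(int).sum(2)
for px in[(255,235),(235,250),(228,275),(190,285),(120,320),(40,375)]:
    d=R.T@np.linalg.inv(f["mtx"])@np.r_[px,1]
    for yy in(.011,.0):
        k=((O+(p[1]+yy)*Y-o)@Y)/(d@Y); q=T(o+k*d); print(px,yy,(q-p).round(3)[[0,2]],end=" ")
    print()
# blank edge at z=.075+
a=T(cast(f,[(165,150)],.075)[0]); print(a)
cv2.imwrite("pics/w5.png",f["frame"][:,:,::-1])
E
```

```text
[ 0.07016174 -0.13006443  0.01720645]
(255, 235) 0.011 [-0.     0.034] (255, 235) 0.0 [-0.     0.013] 
(235, 250) 0.011 [-0.01  0.05] (235, 250) 0.0 [-0.012  0.031] 
(228, 275) 0.011 [-0.012  0.071] (228, 275) 0.0 [-0.013  0.055] 
(190, 285) 0.011 [-0.026  0.077] (190, 285) 0.0 [-0.03   0.063] 
(120, 320) 0.011 [-0.046  0.096] (120, 320) 0.0 [-0.053  0.084] 
(40, 375) 0.011 [-0.058  0.115] (40, 375) 0.0 [-0.067  0.107] 
[ 0.03328737 -0.06841774  0.075     ]
```

View pics/w5.png

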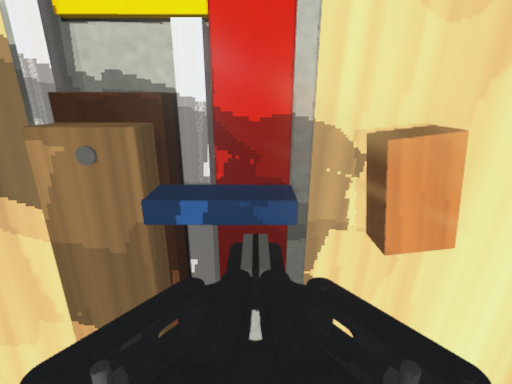

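The wrist view shows the fingers on the plate at (255, 240), the arm just ahead at (220, 205), and the left linkage close to the blank's edge (~158). I'll lift slightly, shift outward 3 mm, press 12 mm and check.

```bash
python3 - <<'E'
from bench import env, kinematics, monitor, eyes, job
from h import *
def st(n):
    F=[]
    for _ in range(5): env.hold(.04); F.append(monitor.sense()["contact_force"])
    s=monitor.sense(); print(n,round(s["clock"],2),T(s["position"]).round(4),np.mean(F,0).round(1)); return s
env.movel(W(.070,-.13,.022),.05); env.movel(W(.073,-.13,.022),.05)
for z in(.016,.012,.009,.0065):
    g=env.movel(W(.073,-.13,z),.03,guard=8); st((z,g))
    if g: break
f=eyes.grab_frame("scene"); cv2.imwrite("pics/s6.png",cv2.resize(f["frame"][165:285,190:350,::-1],(800,600),interpolation=cv2.INTER_CUBIC))
E
```

```text
(0.016, False) 10.53 [ 0.0732 -0.1301  0.0163] [0.4 0.  3.6]
(0.012, False) 11.02 [ 0.073  -0.13    0.0121] [ 0.6 -0.5  4.4]
(0.009, False) 11.47 [ 0.073  -0.13    0.0092] [-0.  -0.2  5.4]
(0.0065, False) 11.93 [ 0.0731 -0.13    0.0068] [ 0.2 -0.1  5.6]
```

View pics/s6.png

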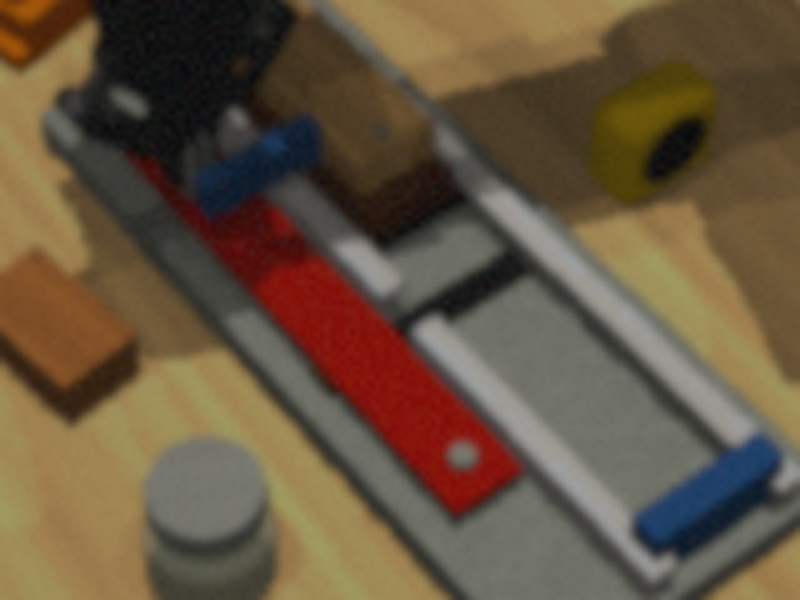

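The scene view shows the plate down and the tongue sunk, with only a dark slot at (465, 290). A white stud head has appeared at the plate's far end (462, 455), so I'll look again before reaching it. Now I push part way.

```bash
python3 - <<'E'
from bench import env, kinematics, monitor, eyes, job
from h import *
def st(n):
    F=[]
    for _ in range(4): env.hold(.04); F.append(monitor.sense()["contact_force"])
    s=monitor.sense(); print(n,round(s["clock"],2),T(s["position"]).round(4),np.mean(F,0).round(1)); return s
for y in(-.11,-.07,-.02,.04):
    g=env.movel(W(.073,y,.0065),.05,guard=18); st((y,g))
    if g: break
f=eyes.grab_frame("scene"); cv2.imwrite("pics/s7.png",cv2.resize(f["frame"][165:285,190:350,::-1],(800,600),interpolation=cv2.INTER_CUBIC))
f=eyes.grab_frame("wrist"); cv2.imwrite("pics/w7.png",f["frame"][:,:,::-1])
E
```

```text
(-0.11, False) 12.7 [ 0.0731 -0.1098  0.0068] [0.2 0.7 5.8]
(-0.07, False) 13.82 [ 0.0732 -0.0704  0.0069] [ 0.5 -1.6  5.6]
(-0.02, False) 15.13 [ 0.0732 -0.0205  0.0069] [ 0.5 -2.2  5.3]
(0.04, False) 16.65 [0.0733 0.0393 0.0069] [ 0.9 -3.2  5.8]
```

View pics/w7.png

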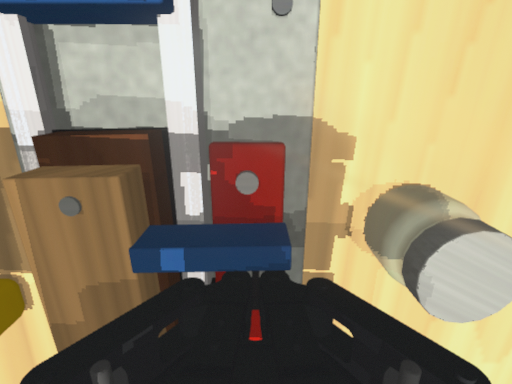

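The wrist view shows the arm pushed along and now touching the fingers (212, 270). The stud head is at (247, 182) and the jar at right (440, 250). I'll compute their positions from this view.

```bash
python3 - <<'E'
from bench import env, kinematics, monitor, eyes, job
from h import *
f=eyes.grab_frame("wrist")
for n,px,z in[("stud",(247,182),.036),("stud edges",(235,182),.036),("plate end",(247,142),.036),("jar top",(465,268),.065),("jar left",(404,268),.065),("arm rear bottom",(212,271),.053),("arm rear top",(212,248),.077),("arm front top",(212,225),.077),("stop face top",(95,20),.056),("blank front top",(80,170),.075)]:
    print(n,T(cast(f,[px],z)[0]).round(4))
E
```

```text
stud [0.0688 0.0789 0.036 ]
stud edges [0.0625 0.0789 0.036 ]
plate end [0.069 0.1   0.036]
jar top [0.1718 0.0452 0.065 ]
jar left [0.1431 0.0452 0.065 ]
arm rear bottom [0.0505 0.0355 0.053 ]
arm rear top [0.0554 0.063  0.077 ]
arm front top [0.056  0.0733 0.077 ]
stop face top [0.0121 0.1493 0.056 ]
blank front top [0.0068 0.0953 0.075 ]
```

```bash
python3 - <<'E'
from bench import env, kinematics, monitor, eyes, job
from h import *
A=eyes.grab_frame("wrist"); B=eyes.grab_frame("scene")
def ray(f,px):
    R=f["view"][:3,:3]; return -R.T@f["view"][:3,3], R.T@np.linalg.inv(f["mtx"])@np.r_[px,1]
def tri(p,q):
    o1,d1=ray(A,p); o2,d2=ray(B,q)
    k=np.linalg.lstsq(np.c_[d1,-d2],o2-o1,rcond=None)[0]; a,b=o1+k[0]*d1,o2+k[1]*d2
    return T((a+b)/2).round(4),round(np.linalg.norm(a-b),4)
def grey(f,roi):
    m=mask(f,(0,0,75),(180,90,255),roi); n,l,s,c=cv2.connectedComponentsWithStats(m)
    print([(s[i].tolist(),c[i].round(1).tolist()) for i in range(1,n) if s[i][4]>8])
    i=1+np.argmax(s[1:,4]); return c[i]
p=grey(A,(230,165,265,200)); q=grey(B,(275,248,290,264))
print("stud",p,q,tri(p,q))
# plate far corners for reference
def red(f,roi):
    m=mask(f,(0,150,60),(8,255,255),roi)|mask(f,(172,150,60),(180,255,255),roi); return pts(m)
a=red(A,(200,130,300,200)); b=red(B,(250,225,310,275))
r=lambda w,u: w[np.argmax(w@np.array(u))]
print("plate corner -x,+y", tri(r(a,(-1,-1)),r(b,(1,.3))), "corner +x,+y", tri(r(a,(1,-1)),r(b,(.0,1))))
im=cv2.resize(B["frame"][215:305,230:350,::-1],(800,600),interpolation=cv2.INTER_CUBIC); cv2.imwrite("pics/s8.png",im)
E
```

```text
[([235, 171, 24, 24, 433], [246.6, 182.3])]
[]
stud [246.61431871 182.26096998] [288.66666667 248.33333333] (array([0.0688, 0.0961, 0.0849]), np.float64(0.006))
plate corner -x,+y (array([0.049 , 0.0954, 0.0223]), np.float64(0.0012)) corner +x,+y (array([0.0872, 0.0983, 0.0295]), np.float64(0.0009))
```

View pics/s8.png

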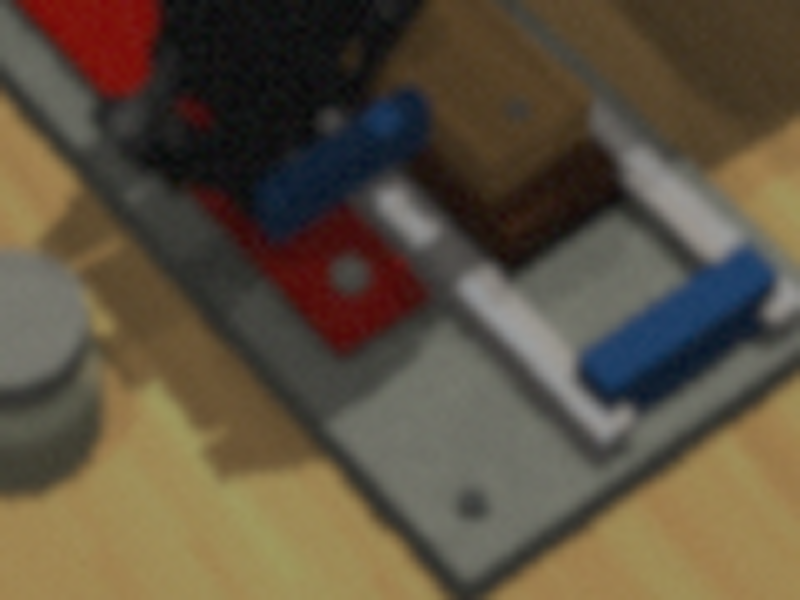

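The scene view shows the stud (350, 272) looking flush with the pressed plate, with the path to the end stop (680, 325) clear. I'll push on under guard.

```bash
python3 - <<'E'
from bench import env, kinematics, monitor, eyes, job
from h import *
f=eyes.grab_frame("scene")
for z in(.034,.036,.038,.042): print(z,T(cast(f,[(282.5,255.8)],z)[0]).round(4))
def st(n):
    F=[]
    for _ in range(4): env.hold(.04); F.append(monitor.sense()["contact_force"])
    s=monitor.sense(); print(n,round(s["clock"],2),T(s["position"]).round(4),np.mean(F,0).round(1)); return s
for y in(.055,.065,.075,.083,.098):
    g=env.movel(W(.073,y,.0068),.03,guard=9); st((y,g))
    if g: break
f=eyes.grab_frame("wrist"); cv2.imwrite("pics/w9.png",f["frame"][:,:,::-1])
E
```

```text
0.034 [0.0679 0.0799 0.034 ]
0.036 [0.0688 0.0809 0.036 ]
0.038 [0.0697 0.082  0.038 ]
0.042 [0.0714 0.084  0.042 ]
(0.055, False) 17.77 [0.0731 0.0546 0.0071] [ 0.2 -2.1  5.6]
(0.065, False) 18.42 [0.0731 0.0647 0.0071] [ 0.7 -2.   5.1]
(0.075, False) 19.07 [0.0731 0.0747 0.0071] [ 0.2 -1.5  5.3]
(0.083, False) 19.65 [0.0731 0.0827 0.0071] [-0.1 -1.8  5.7]
(0.098, True) 20.17 [0.0734 0.0883 0.0072] [ 0.2 -3.8  4.3]
```

It stopped where the end stop was predicted (0.088). I'll nudge once more to confirm, back off, then lift.

```bash
python3 - <<'E'
from bench import env, kinematics, monitor, eyes, job
from h import *
def st(n):
    s=monitor.sense(); print(n,round(s["clock"],2),T(s["position"]).round(4),np.round(s["contact_force"],1)); return s
g=env.movel(W(.073,.094,.0068),.02,guard=10); st(g); env.hold(.4); st("hold")
env.movel(W(.073,.083,.0068),.03); st("back")
env.movel(W(.073,.083,.14),.1); st("up")
env.hold(.3)
f=eyes.grab_frame("top"); 
def rect(n,m,z):
    w=cast(f,pts(m),z); r=cv2.minAreaRect((w[:,:2]*1000).astype(np.float32)); print(n,len(w),np.round(T([*np.array(r[0])/1000,z]),4))
rect("tongue",mask(f,(22,150,60),(32,255,255),(220,165,240,212)),.032)
B=eyes.grab_frame("scene"); cv2.imwrite("pics/s10.png",cv2.resize(B["frame"][165:285,190:350,::-1],(800,600),interpolation=cv2.INTER_CUBIC))
E
```

```text
True 20.43 [0.0736 0.0882 0.0075] [-0.9 -2.9  5.8]
hold 20.82 [0.0736 0.0881 0.0075] [-0.6 -2.8  5.3]
back 21.15 [0.0731 0.0834 0.0071] [ 0.1 -0.5  6.3]
up 22.63 [0.0727 0.083  0.1393] [-0.6  0.8 -0.1]
tongue 268 [ 0.011  -0.0007  0.032 ]
```

View pics/s10.png

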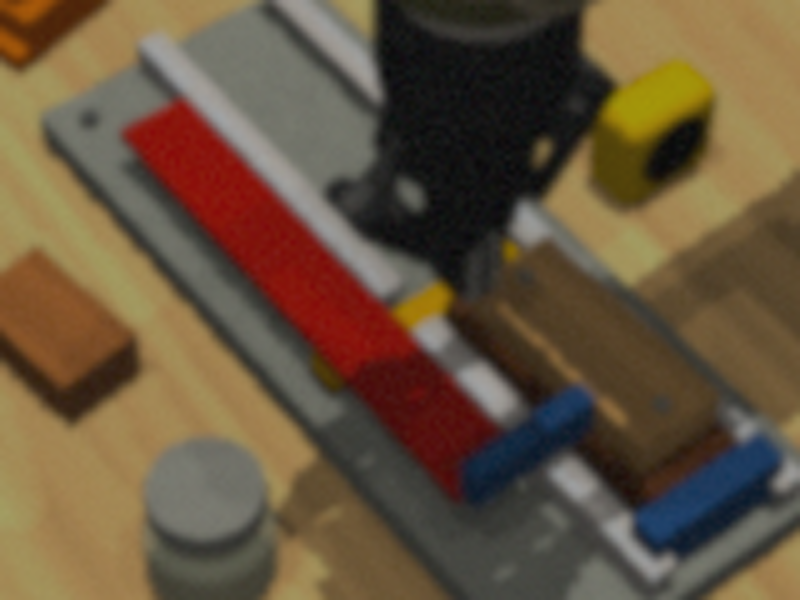

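The scene view shows the pallet against the blue stop (700, 480), the tongue up behind it (425, 300), the plate raised and the bystanders in place. I'm handing in.

```bash
python3 -c "
from bench import job
print(job.hand_in())"
```

```text
the job is handed in; nothing more can be done
None
```

The pallet is against the end stop with the tongue up and locked behind it, the gripper is lifted clear, no bystander was moved, and I handed the job in; the verdict was not shown to me.

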